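Nest the round parts tubs at the packing bench

ROBOT

A 6-joint arm with a two-finger parallel gripper is mounted at the origin on the work surface. World frame = base frame: x ahead of the robot, y to its left, z up, the work surface at z = 0. Lengths are in m, angles in degrees, forces in N, time in s.
With the tool pointing down it reaches from about 0.4 to 0.825 m from the base axis. Payload 7 kg.
Tool frame: the origin (TCP) lies at the very end of the fingers, on their centre line; the grasp point (between the pads) lies 19 mm behind it; z points along the fingers, y is the line along which they close (so a half turn about z gives the same grasp; the last joint's range is limited). The gripper opens to 88 mm and grips with 3 to 60 N. Pads are 19 mm wide; open, the fingers measure 130 mm over their backs; the gripper's body (78 mm by 193 mm) begins 47 mm behind the grasp point.
Start: joints at [87.84, 20.546, 0.682, 0, -70.136, -16.507], TCP at [0.216, 0.639, 0.227] pointing down, gripper open.
Joint ranges: [-176.03, 176.03], [-82.01, 121.73], [-58.28, 71.71], [-173.87, 95.51], [-174.79, -0.11], [-173.66, 173.66]. Speed limits (degrees/s): [136.94, 136.94, 172.46, 180, 180, 180].

INTERFACE

Orientations are given as [roll, pitch, yaw] about the fixed x, y, z axes, in that order (R = Rz(yaw) Ry(pitch) Rx(roll)).
In Python, from plant import get_state, capture, close_job, regions_of gives the robot as it stands.
- The arm moves only by the tool jog_arm, never from a script. Its argument "moves" is a list of rows, each a list of 3 entries, a list of its own where there are three numbers: the shift along the tool's x, y, z in cm, then the turn about the tool's z in degrees, then the finger opening in cm, from 0 to 8.76. A call has 1 to 12 rows; each row shifts and turns the commanded pose from where the row before left it, along the tool's axes as they then stand; what a row does not reach is not made up. A row lasts 1/8 s, in which the tool goes at most 62.5 mm and 10.7 degrees, less where a joint would pass 70% of its speed; a pose out of reach is approached as far as the arm can. A call is refused whole if a number of a shift passes 6.25 or a number of a turn 10.7, either way. A call with a gripper value outside its range is refused whole. The fingers move at their own pace and stop on an object; "newtons" is the grip in N (left out, the last holds). Time passes only in rows, so rows that do not move let the fingers close. It gives the time, the measured TCP pose, the force, the opening and the grip force at its end, in the units of the state.
- get_state(): the state, without advancing time (a new reading comes with each control period).
- capture(name): name is "scene" or "top" or "wrist"; returns a dict with "pixels" (384x512x3 uint8, blue, green, red), "mtx" (3x3 intrinsics, pixels), "world_from_camera" (4x4, takes a point from camera to world coordinates); the wrist camera has in their place "hand_eye" (4x4, takes a point from camera to tool coordinates, whose origin is the TCP and whose axes are the flange's). Camera axes: x right, y down, z forward; pixel columns grow to the right and rows downward; lengths in m; the calibration is good to about 2 mm. The wrist camera is an equidistant fisheye: a pixel r from the principal point sees the ray r / f radians off the axis. A picture is of the moment at which its call begins: read the wrist's pose just before it. There is no depth.
- close_job(): hands the job in; it is judged then, once.
Trained networks look in a picture, given as the dict that the camera call returned (one of the last four; its "shot" number tells which), for a name from the list of things; names that differ only in an ending like _2 or _b are one class to them, and where a whole thing is asked for, a point or a joint stands for the part that bears it (a point fixed in the world has none). Each returns a list of dicts, best first, with "confidence" (0 to 1); they miss things now and then, are a little off and sometimes report something else, mostly with a low value. They report only what shows in the picture. A call takes as long as a camera call. They do not tell look-alikes from the thing itself.
- regions_of(picture, thing): "pixels" (384x512 bool, what is visible of it) and "pixel" ([column, row] in pixels, amid what is visible of it).
The state is a dict: "time_s": time; "joints": joint angles; "qd": joint speeds; "joint_torque": joint torques, N m; "tcp_pos": TCP position; "eef_rot": TCP orientation; "contact_force": force on the tool from outside, world axes, zero at the start; "moment": the same for the moment, N m; "gripper_width": finger opening in m; "gripper_force": force on a finger pad.
Only numpy, scipy, OpenCV 4.12 (cv2) and the standard library are available. Lean on these libraries where they do the work, as an engineer would, in place of code of your own. Each camera call takes 0.05 s, during which the arm holds its last target. There are 200 camera calls.

TASK

Put the two loose round yellow tubs into the round yellow tub that stands on the blue base, one after the other, so that they nest fully down into one straight stack of three, and let go. The square yellow tub is another kind that will not nest: leave it standing where it is.

Things in the scene. Friction and masses are not known exactly. Their poses are not given: they have to be found in the camera images.
- tub_a_mid (a point): loose round yellow tub, empty, open on top, 66 mm high, about 50 g. Collar (grip it here) 60 mm across outside, straight, from 41 mm above the underside to the rim; mouth 55 mm; below, a cone from 50 to 34 mm. Inner floor 26 mm above the underside: nested in its like, it rests 26 mm higher, 40 mm deep, with 2.5 mm play; any turn will do. Point: on the axis, half-way up; z up.
- tub_b_mid (a point): second loose round yellow tub, the same in every way as tub_a (66 mm high, collar 60 mm across); which of the two goes in first does not matter. Point: on the axis, half-way up (33 mm above the underside); z is up.
- stack_mouth (a point): centre of the mouth (at the height of the rim) of the third round yellow tub, the same as the other two, which is the bottom of the stack. It is fixed upright on a flat blue base, 100 x 100 x 14 mm, fixed to the bench; its rim is 72 mm above the bench. z is up.
- square_tub_mid (a point): square yellow tub of another kind, 60 x 60 mm outside at the top, 46 x 46 mm at the foot, 66 mm high, standing loose on the bench: its foot does not fit into a round mouth. To be left alone. The point is at its centre, half-way up; z is up.
Not all that is in view belongs to the job. What is shaped like the part that bears tub_a_mid but purple or turquoise is not meant. Leave any turquoise look-alike of the part that bears tub_b_mid alone.

How it is judged (in metres and radians):
At the end, for the whole second after the job is handed in: Both loose round tubs are nested in the tub on the blue base, in either order: one 26 mm and the other 52 mm above it (each within 5 mm), each within 10 mm of its axis and within 10 degrees of upright, at rest; the square tub still stands upright within 30 mm of where it was (horizontal distance between each of tub_a_mid, tub_b_mid and stack_mouth below 0.01 m and angle between each of tub_a_mid, tub_b_mid, square_tub_mid's own z axis and vertical below 0.17 rad and ((z of tub_a_mid in the frame of stack_mouth between -0.012 and -0.002 m and z of tub_b_mid in the frame of stack_mouth between 0.014 and 0.024 m) or (z of tub_b_mid in the frame of stack_mouth between -0.012 and -0.002 m and z of tub_a_mid in the frame of stack_mouth between 0.014 and 0.024 m)) and distance of square_tub_mid from where it was at the start of the episode below 0.03 m and height (world z) of square_tub_mid above 0.025 m and linear speed of each of tub_a, tub_b below 0.02 m/s); the robot touches nothing.
It fails at once if the square tub is moved more than 30 mm (distance of square_tub_mid from where it was at the start of the episode above 0.03 m).
It also fails if it takes over 54 s, if anything falls off the work surface, if the arm or the gripper's body presses on something with over 40 N, if the wrist force passes 120 N, or if a joint passes its speed limit or range.

## Working session

There is one attempt and no reset: what is moved stays moved. The work goes in short steps, Python scripts to look and compute and a tool call to move; the robot and the scene stay as the last step left them, time stands still between calls to the robot, and variables do not carry over. Pictures are saved under pics/ and viewed, at most 10 in all, crops included, and the job is handed in when it is done.

Besides the shell and the picture viewer there is one more tool, called after ">>>" in YAML: its name, and indented under it one key for each argument. jog_arm: Moves the arm, as the interface text tells. Its arguments: {"type":"object","properties":{"moves":{"type":"array"},"newtons":{"type":"number"}},"required":["moves"]}

```bash
mkdir -p pics
cat > h.py <<'E'
import numpy as np, cv2
from plant import get_state, capture, close_job, regions_of
def ground(p,px,z):
    K=p["mtx"];T=np.array(p["world_from_camera"])
    d=T[:3,:3]@np.linalg.inv(K)@np.array([px[0],px[1],1.]);o=T[:3,3]
    return o+d*(z-o[2])/d[2]
E
python3 - <<'E'
from h import *
s=get_state();print(s)
ps={n:capture(n) for n in("scene","top")}
cv2.imwrite("pics/a.png",cv2.resize(np.vstack([ps["scene"]["pixels"]]),None,fx=1.5,fy=1.5))
cv2.imwrite("pics/b.png",cv2.resize(ps["top"]["pixels"],None,fx=1.5,fy=1.5))
for n,p in ps.items():
    print(n,np.round(p["mtx"],1).tolist(),np.round(p["world_from_camera"],3).tolist())
    for t in("tub_a_mid","stack_mouth","square_tub_mid"):
        try:
            for r in regions_of(p,t):
                print(n,t,round(r["confidence"],2),r["pixel"],r["pixels"].sum(),ground(p,r["pixel"],.05).round(3))
        except Exception as e: print(t,e)
E
```

```text
{'time_s': 0.0, 'joints': array([ 8.78405958e+01,  2.05907443e+01,  6.32785636e-01, -2.05345554e-02,
       -7.01348221e+01, -1.65083341e+01]), 'qd': array([-0.10566451, -0.01270241,  0.01263652,  0.036768  , -0.04497204,
       -0.04529431]), 'joint_torque': array([ 4.12254713e-04, -5.82725966e+01,  2.93059534e+01,  6.99706256e+00,
        6.86616695e-03, -1.69444907e-04]), 'tcp_pos': array([0.21590393, 0.63901764, 0.22562167]), 'eef_rot': array([ 1.79905558e+02, -7.85873045e-03, -1.86747252e+01]), 'contact_force': array([ 0.50882621, -0.09105558, -0.4090759 ]), 'moment': array([ 0.02161203, -0.00187743, -0.05516763]), 'gripper_force': 0.0, 'gripper_width': 0.08796162273483378}
scene [[360.9, 0.0, 255.7], [0.0, 360.9, 192.2], [0.0, 0.0, 1.0]] [[-0.698, 0.616, -0.365, 0.831], [0.716, 0.6, -0.356, 0.272], [0.0, -0.51, -0.86, 0.851], [0.0, 0.0, 0.0, 1.0]]
scene tub_a_mid 0.93 [143.2, 118.3] 427 [ 0.54  -0.473  0.05 ]
scene tub_a_mid 0.75 [193.0, 111.1] 447 [ 0.419 -0.39   0.05 ]
scene tub_a_mid 0.58 [168.0, 137.0] 448 [ 0.533 -0.366  0.05 ]
scene stack_mouth 0.59 [290.8, 276.3] 1785 [0.593 0.152 0.05 ]
scene square_tub_mid 0.83 [229.4, 190.8] 748 [ 0.534 -0.112  0.05 ]
top [[446.4, 0.0, 255.6], [0.0, 446.4, 202.7], [0.0, 0.0, 1.0]] [[-0.007, -0.998, 0.058, 0.408], [-1.0, 0.006, -0.019, -0.039], [0.018, -0.059, -0.998, 1.466], [0.0, 0.0, 0.0, 1.0]]
top tub_a_mid 0.77 [380.9, 190.0] 337 [ 0.529 -0.466  0.05 ]
top tub_a_mid 0.66 [347.7, 196.7] 318 [ 0.508 -0.359  0.05 ]
top tub_a_mid 0.65 [358.1, 226.4] 307 [ 0.413 -0.391  0.05 ]
top stack_mouth 0.89 [191.9, 178.0] 939 [0.571 0.137 0.05 ]
top square_tub_mid 0.83 [273.5, 192.5] 350 [ 0.523 -0.122  0.05 ]
```

View pics/a.png

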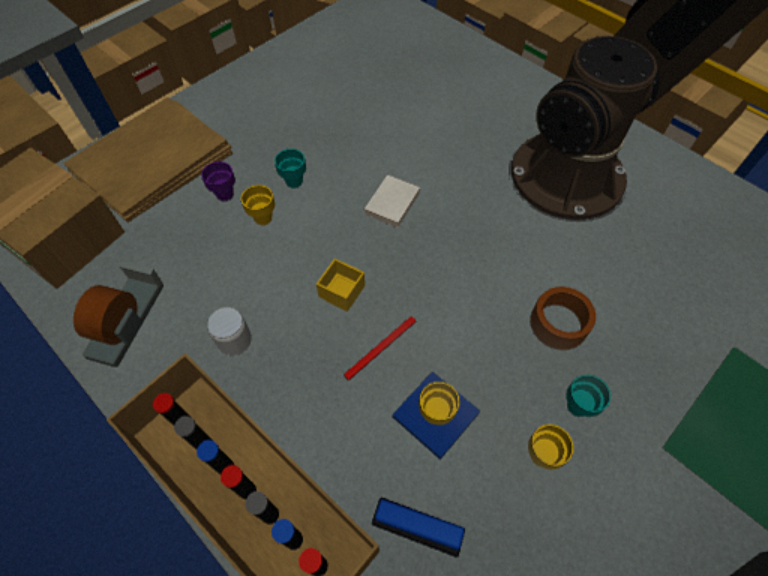

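View pics/b.png

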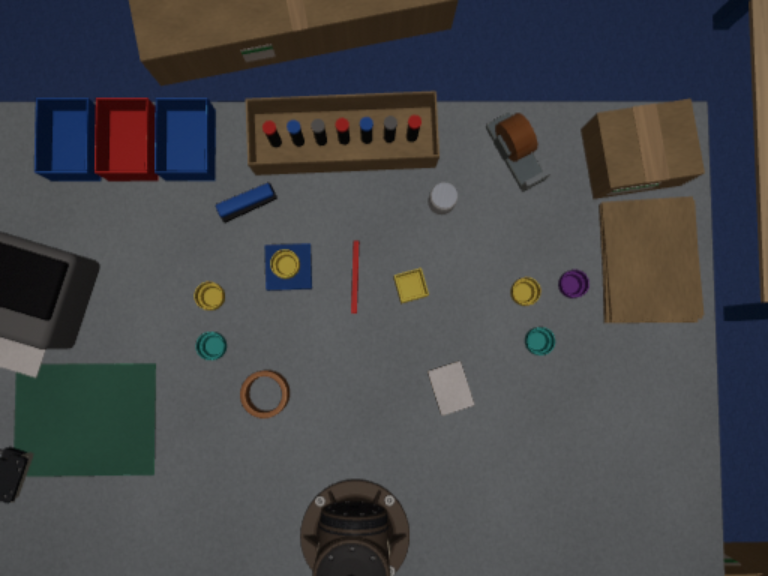

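The pictures (1.5x) show these candidates:
- **Round yellow tubs:** scene px (259,203) and (551,446); top px (525,291) and (209,296).
- **Stack bottom on the blue base:** scene (440,403), top (285,264).
- **Square yellow tub:** top (411,285).
- **Look-alikes:** purple at top (573,284), turquoise at (540,340) and (211,346). Their colour rules them out.

I'll measure the yellow ones by silhouette and confirm in a crop.

```bash
cat >> h.py <<'E'
def proj(p,P):
    T=np.linalg.inv(np.array(p["world_from_camera"]));c=P@T[:3,:3].T+T[:3,3];q=c@np.array(p["mtx"]).T
    return q[:,:2]/q[:,2:]
A=np.linspace(0,2*np.pi,60)
def tub(x,y,z0,h=.066):
    return np.vstack([np.c_[x+r*np.cos(A),y+r*np.sin(A),0*A+z0+z] for r,z in((.03,h),(.03,.041),(.025,.041),(.017,0)) ])
def hullc(pts):
    m=cv2.moments(cv2.convexHull(pts.astype(np.float32)));return np.array([m["m10"]/m["m00"],m["m01"]/m["m00"]]),m["m00"]
def yellow(p,px,w=30):
    h=cv2.cvtColor(p["pixels"],cv2.COLOR_BGR2HSV);m=cv2.inRange(h,(20,90,50),(35,255,255))
    n,l,st,c=cv2.connectedComponentsWithStats(m)
    i=min((i for i in range(1,n) if st[i,4]>60),key=lambda i:np.hypot(*(c[i]-px)))
    return l==i
def fit(p,px,z0):
    from scipy.optimize import fsolve
    m=yellow(p,px);ys,xs=np.nonzero(m);c,a=hullc(np.c_[xs,ys])
    g=ground(p,c,z0+.04)[:2]
    s=fsolve(lambda v:hullc(proj(p,tub(*v,z0)))[0]-c,g)
    return s,a,hullc(proj(p,tub(*s,z0)))[1]
E
python3 - <<'E'
from h import *
ps={n:capture(n) for n in("scene","top")}
for k,z0,s,t in(("near",0,(367,297),(139,197)),("far",0,(172,136),(350,194)),("stack",.006,(293,268),(190,176)),("sq",0,(227,190),(274,190))):
    for n,px in(("scene",s),("top",t)): print(k,n,fit(ps[n],px,z0))
c=[cv2.resize(ps["top"]["pixels"][165:240,a:a+75],(390,390)) for a in(110,320)]
cv2.imwrite("pics/c.png",np.hstack(c))
E
```

```text
near scene (array([0.51342136, 0.30228095]), 687.0, 723.6079360237345)
near top (array([0.51087638, 0.30263699]), 300.0, 321.902869237354)
far scene (array([ 0.51918121, -0.36627966]), 436.5, 469.05494702392025)
far top (array([ 0.51706956, -0.36621104]), 288.5, 312.1394118135795)
stack scene (array([0.579355  , 0.14290392]), 572.5, 631.8081339988858)
stack top (array([0.57727223, 0.14317424]), 279.5, 308.6920396508649)
sq scene (array([ 0.53570971, -0.12073602]), 733.0, 515.6871638667071)
sq top (array([ 0.53032994, -0.12285246]), 370.5, 294.22474460536614)h.py:24: RuntimeWarning: The iteration is not making good progress, as measured by the 
 improvement from the last ten iterations.
  s=fsolve(lambda v:hullc(proj(p,tub(*v,z0)))[0]-c,g)
```

View pics/c.png

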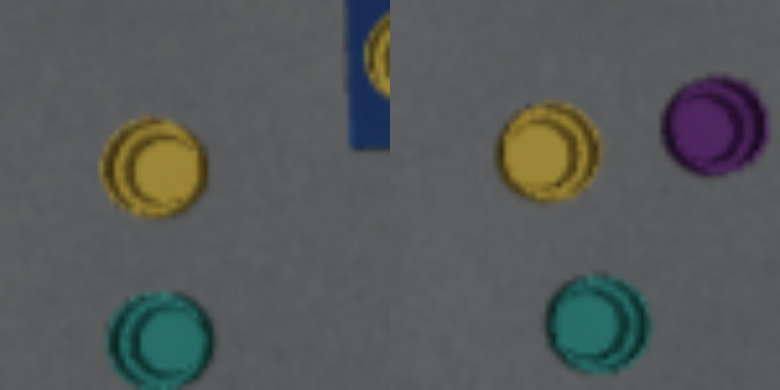

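The crop confirms both loose tubs are yellow and round: left at (152,168), right at (548,153), with the purple and turquoise look-alikes beside them. Near tub is at (0.512, 0.3025), far tub at (0.518, -0.366) and stack at (0.578, 0.143). I'm moving over the near tub now.

>>> jog_arm:
  moves:
    - [[3.88,2.24,0.9],0,8.7]
    - [[3.88,2.24,0.9],0,8.7]
    - [[3.88,2.24,0.9],0,8.7]
    - [[3.88,2.24,0.9],0,8.7]
    - [[3.88,2.24,0.9],0,8.7]
    - [[3.88,2.24,0.9],0,8.7]
    - [[3.88,2.24,0.9],0,8.7]
    - [[3.88,2.24,0.9],0,8.7]
    - [[3.88,2.24,0.9],0,8.7]
    - [[3.88,2.24,0.9],0,8.7]
    - [[0,0,0],0,8.7]
    - [[0,0,0],0,8.7]

```text
time_s: 2.0
tcp_pos: [0.5121, 0.3031, 0.1367]
eef_rot: [-180.0, -0.0, -18.7]
contact_force: [0.3, 1.2, -1.0]
gripper_width: 0.0871
gripper_force: 0.0
```

>>> jog_arm:
  moves:
    - [[0,0,2.5],0,8.7]
    - [[0,0,2.5],0,8.7]
    - [[0,0,2.5],0,8.7]
    - [[0,0,2.0],0,8.7]
    - [[0,0,0.7],0,8.7]
    - [[0,0,0],0,8.7]
    - [[0,0,0],0,5.5]
    - [[0,0,0],0,5.5]
    - [[0,0,0],0,5.5]
    - [[0,0,0],0,5.5]
    - [[0,0,0],0,5.5]
    - [[0,0,0],0,5.5]
  newtons: 10

```text
time_s: 3.5
tcp_pos: [0.5122, 0.3032, 0.0349]
eef_rot: [-180.0, -0.0, -18.7]
contact_force: [-1.1, -0.0, 4.8]
gripper_width: 0.0596
gripper_force: 10.0
```

>>> jog_arm:
  moves:
    - [[0,0,-2],0,5.5]
    - [[0,0,-4],0,5.5]
    - [[0,0,-4],0,5.5]
    - [[0,0,-2],0,5.5]
    - [[2.27,2.61,0],0,5.5]
    - [[2.27,2.61,0],0,5.5]
    - [[2.27,2.61,0],0,5.5]
    - [[2.27,2.61,0],0,5.5]
    - [[2.27,2.61,0],0,5.5]
    - [[0,0,0],0,5.5]
    - [[0,0,0],0,5.5]

```text
time_s: 4.88
tcp_pos: [0.5775, 0.143, 0.1542]
eef_rot: [180.0, 0.0, -18.7]
contact_force: [-0.4, -0.2, -0.4]
gripper_width: 0.0595
gripper_force: 10.0
```

Run:
```python
from h import *
s=get_state();print(s["tcp_pos"],s["gripper_width"],s["contact_force"])
p=capture("scene");q=capture("wrist")
cv2.imwrite("pics/d.png",np.hstack([cv2.resize(p["pixels"][180:330,215:365],(390,390)),cv2.resize(q["pixels"],(400,390))]))
```

```text
[0.57752153 0.14303266 0.15420914] 0.05952053432319446 [-0.38339036 -0.2421473  -0.42678989]
```

View pics/d.png

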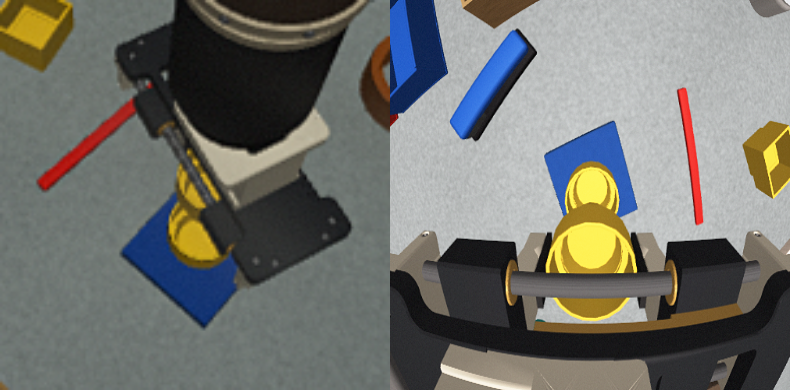

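The held tub hangs over the stack: in the wrist view both are at column ~592, so it is aligned sideways. I'll lower it.

>>> jog_arm:
  moves:
    - [[0,0,2],0,5.5]
    - [[0,0,2],0,5.5]
    - [[0,0,1.5],0,5.5]
    - [[0,0,1],0,5.5]
    - [[0,0,1],0,5.5]
    - [[0,0,0.7],0,5.5]
    - [[0,0,0.3],0,5.5]
    - [[0,0,0],0,5.5]

```text
time_s: 5.98
tcp_pos: [0.5777, 0.143, 0.0695]
eef_rot: [180.0, 0.0, -18.7]
contact_force: [-0.3, -0.6, 0.4]
gripper_width: 0.0597
gripper_force: 10.0
```

>>> jog_arm:
  moves:
    - [[0,0,0.2],0,5.5]
    - [[0,0,0],0,5.5]
    - [[0,0,0],0,8.7]
    - [[0,0,0],0,8.7]
    - [[0,0,0],0,8.7]
    - [[0,0,0],0,8.7]
    - [[0,0,-2],0,8.7]
    - [[0,0,-3],0,8.7]
    - [[0,0,-4],0,8.7]
    - [[0,0,-3],0,8.7]
    - [[0,0,0],0,8.7]

```text
time_s: 7.35
tcp_pos: [0.5791, 0.1438, 0.1905]
eef_rot: [-179.8, -0.2, -18.6]
contact_force: [0.4, 0.0, -0.9]
gripper_width: 0.0868
gripper_force: 0.0
```

Run:
```python
from h import *
s=get_state();print(s["tcp_pos"],s["gripper_width"],s["contact_force"])
p=capture("scene");q=capture("wrist")
cv2.imwrite("pics/e.png",np.hstack([cv2.resize(p["pixels"][180:330,215:365],(390,390)),cv2.resize(q["pixels"],(400,390))]))
```

```text
[0.57914118 0.14375747 0.19053405] 0.08676627166028636 [ 0.44294692  0.0397952  -0.89443498]
```

View pics/e.png

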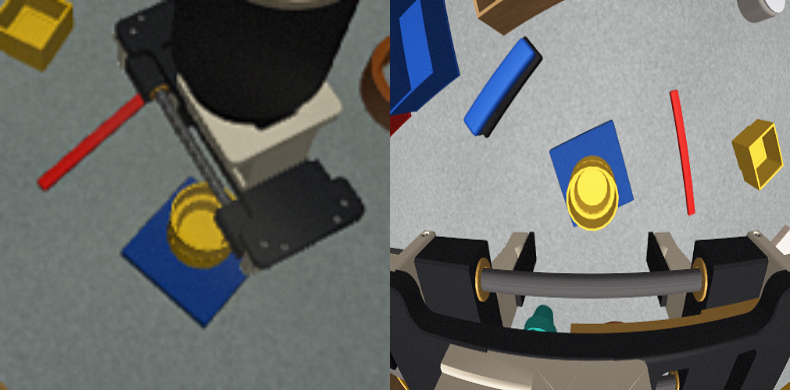

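The first tub is nested: one thick concentric tub shows at wrist (592,195). Next is the far tub.

>>> jog_arm:
  moves:
    - [[0.89,4.18,0],0,8.7]
    - [[0.89,4.18,0],0,8.7]
    - [[0.89,4.18,0],0,8.7]
    - [[0.89,4.18,0],0,8.7]
    - [[0.89,4.18,0],0,8.7]
    - [[0.89,4.18,0],0,8.7]
    - [[0.89,4.18,0],0,8.7]
    - [[0.89,4.18,0],0,8.7]
    - [[0.89,4.18,0],0,8.7]
    - [[0.89,4.18,0],0,8.7]
    - [[0.89,4.18,0],0,8.7]
    - [[0.89,4.18,0],0,8.7]

```text
time_s: 8.95
tcp_pos: [0.5175, -0.3674, 0.186]
eef_rot: [-180.0, 0.1, -18.7]
contact_force: [1.0, -0.2, 0.4]
gripper_width: 0.0874
gripper_force: 0.0
```

>>> jog_arm:
  moves:
    - [[0,0,1],9,8.7]
    - [[0,0,2],9,8.7]
    - [[0,0,2],8,8.7]
    - [[0,0,0],0,8.7]
    - [[0,0,0],0,8.7]

```text
time_s: 9.57
tcp_pos: [0.5184, -0.3664, 0.1376]
eef_rot: [180.0, 0.0, -44.5]
contact_force: [0.3, -0.2, 0.6]
gripper_width: 0.0867
gripper_force: 0.0
```

Run:
```python
from h import *
s=get_state();print(s["tcp_pos"],s["eef_rot"],s["contact_force"])
q=capture("wrist");p=capture("top")
cv2.imwrite("pics/f.png",q["pixels"])
try:
  print(fit(p,(190,176),.006+.026))
except Exception as e: print(e)
```

```text
[ 0.51841469 -0.36638444  0.13755204] [ 1.79972592e+02  1.99864912e-02 -4.44803836e+01] [ 0.30410365 -0.161215    0.64537501]
(array([0.57606566, 0.14175748]), 308.5, 320.6937027053209)
```

View pics/f.png

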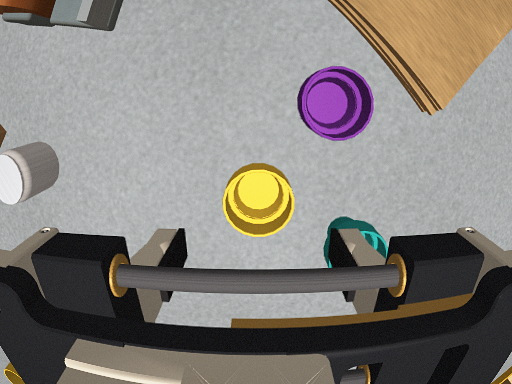

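The wrist view shows the yellow tub centred between the fingers at (258,200). Purple is at (335,103). Turquoise, at (355,245), lies behind the right finger, about 2 cm clear by the top-camera position. Descending.

>>> jog_arm:
  moves:
    - [[0,0,2.5],0,8.7]
    - [[0,0,2.5],0,8.7]
    - [[0,0,2.5],0,8.7]
    - [[0,0,2.0],0,8.7]
    - [[0,0,0.8],0,8.7]
    - [[0,0,0],0,8.7]
    - [[0,0,0],0,5.5]
    - [[0,0,0],0,5.5]
    - [[0,0,0],0,5.5]
    - [[0,0,0],0,5.5]
    - [[0,0,0],0,5.5]
    - [[0,0,0],0,5.5]
  newtons: 10

```text
time_s: 11.18
tcp_pos: [0.5186, -0.3665, 0.035]
eef_rot: [-180.0, -0.0, -44.7]
contact_force: [-0.1, 0.5, 5.4]
gripper_width: 0.0604
gripper_force: 10.0
```

>>> jog_arm:
  moves:
    - [[0,0,-2],0,5.5]
    - [[0,0,-3.5],0,5.5]
    - [[0,0,-4],-8,5.5]
    - [[0,0,-4],-9,5.5]
    - [[0,0,-2],-9,5.5]
    - [[0,0,0],0,5.5]

```text
time_s: 11.92
tcp_pos: [0.519, -0.3665, 0.191]
eef_rot: [-180.0, -0.2, -18.7]
contact_force: [-0.4, -0.3, -1.8]
gripper_width: 0.0599
gripper_force: 10.0
```

>>> jog_arm:
  moves:
    - [[-0.89,-4.18,0],0,5.5]
    - [[-0.89,-4.18,0],0,5.5]
    - [[-0.89,-4.18,0],0,5.5]
    - [[-0.89,-4.18,0],0,5.5]
    - [[-0.89,-4.18,0],0,5.5]
    - [[-0.89,-4.18,0],0,5.5]
    - [[-0.89,-4.18,0],0,5.5]
    - [[-0.89,-4.18,0],0,5.5]
    - [[-0.89,-4.18,0],0,5.5]
    - [[-0.89,-4.18,0],0,5.5]
    - [[-0.89,-4.18,0],0,5.5]
    - [[-0.89,-4.18,0],0,5.5]

```text
time_s: 13.42
tcp_pos: [0.5769, 0.1442, 0.1877]
eef_rot: [179.9, 0.1, -18.9]
contact_force: [0.4, -0.2, -0.7]
gripper_width: 0.0603
gripper_force: 10.0
```

>>> jog_arm:
  moves:
    - [[0,0,0],0,5.5]
    - [[0,0,0],0,5.5]

```text
time_s: 13.68
tcp_pos: [0.5769, 0.1428, 0.188]
eef_rot: [179.9, 0.1, -18.8]
contact_force: [0.4, -0.5, -0.6]
gripper_width: 0.0599
gripper_force: 10.0
```

Run:
```python
from h import *
s=get_state();print(s["tcp_pos"],s["gripper_width"],s["contact_force"])
p=capture("scene");q=capture("wrist")
cv2.imwrite("pics/g.png",np.hstack([cv2.resize(p["pixels"][180:330,215:365],(390,390)),cv2.resize(q["pixels"],(400,390))]))
```

```text
[0.57686166 0.14280337 0.18804088] 0.05991906067796676 [ 0.44936339 -0.49875708 -0.57221243]
```

View pics/g.png

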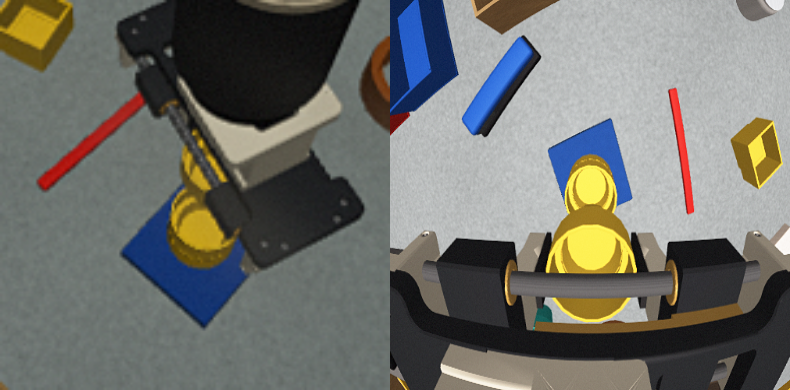

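The second tub is held upright over the nested pair, both at wrist column ~591. Lowering.

>>> jog_arm:
  moves:
    - [[0,0,2],0,5.5]
    - [[0,0,2],0,5.5]
    - [[0,0,1.5],0,5.5]
    - [[0,0,1],0,5.5]
    - [[0,0,1],0,5.5]
    - [[0,0,1],0,5.5]
    - [[0,0,0.7],0,5.5]
    - [[0,0,0.2],0,5.5]
    - [[0,0,0],0,5.5]
    - [[0,0,0],0,5.5]

```text
time_s: 15.02
tcp_pos: [0.5779, 0.1432, 0.0959]
eef_rot: [-180.0, -0.0, -18.7]
contact_force: [-0.6, 0.1, -0.3]
gripper_width: 0.06
gripper_force: 10.0
```

>>> jog_arm:
  moves:
    - [[0,0,0.2],0,5.5]
    - [[0,0,0],0,5.5]
    - [[0,0,0],0,8.7]
    - [[0,0,0],0,8.7]
    - [[0,0,0],0,8.7]
    - [[0,0,0],0,8.7]
    - [[0,0,-2],0,8.7]
    - [[0,0,-3],0,8.7]
    - [[0,0,-4],0,8.7]
    - [[0,0,-4],0,8.7]
    - [[0,0,0],0,8.7]

```text
time_s: 16.4
tcp_pos: [0.5795, 0.1438, 0.2275]
eef_rot: [-179.7, -0.3, -18.6]
contact_force: [-1.0, -0.2, -0.4]
gripper_width: 0.0871
gripper_force: 0.0
```

>>> jog_arm:
  moves:
    - [[-3,-3,0],0,8.7]
    - [[-3,-3,0],0,8.7]
    - [[-3,-3,0],0,8.7]
    - [[-3,-3,0],0,8.7]
    - [[-3,-3,0],0,8.7]
    - [[-3,-3,0],0,8.7]
    - [[0,0,0],0,8.7]
    - [[0,0,0],0,8.7]

```text
time_s: 17.4
tcp_pos: [0.4644, 0.371, 0.2229]
eef_rot: [179.9, 0.0, -18.6]
contact_force: [-0.5, -0.0, -0.1]
gripper_width: 0.0871
gripper_force: 0.0
```

Run:
```python
from h import *
s=get_state();print(s["tcp_pos"],s["gripper_width"],s["contact_force"])
p=capture("scene");t=capture("top")
for n,pp,c in(("s",p,(293,262)),("t",t,(190,176))):
    m=yellow(pp,c);ys,xs=np.nonzero(m);o,a=hullc(np.c_[xs,ys])
    for k in (.006,.0,):
        P=np.vstack([tub(.578,.143,.006+d) for d in(0,.026,.052)]);print(n,o,a,hullc(proj(pp,P)));break
cv2.imwrite("pics/i.png",np.hstack([cv2.resize(p["pixels"][180:330,215:365],(390,390)),cv2.resize(t["pixels"][140:220,150:230],(390,390))]))
```

```text
[0.4644459  0.37099938 0.22289091] 0.0871062240130821 [-0.54768446 -0.03016812 -0.12579516]
s [293.92532089 263.28879813] 857.0 (array([294.0213317 , 263.24007635]), 898.0015292074531)
t [188.18851252 174.47717231] 339.5 (array([188.25455836, 174.03583709]), 380.32407459337264)
```

View pics/i.png

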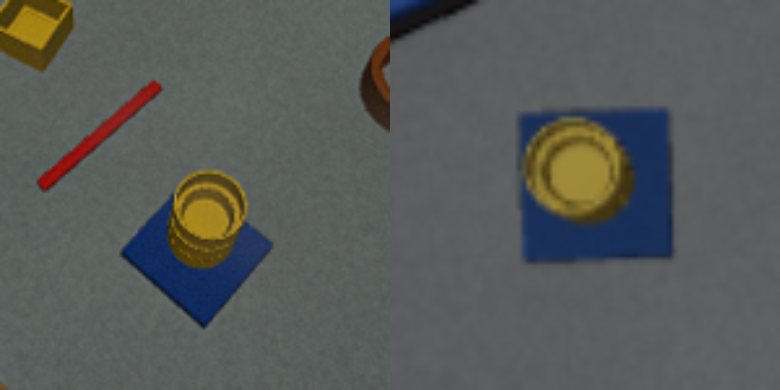

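The picture shows a straight stack of three: rim at (210,195), base at (200,255). Its silhouette centroid is within 0.5 px of the fully nested model in both cameras.

```bash
python3 -c "
from h import *
print(close_job())"
```

```text
the job is handed in; nothing more can be done
None
```

Both loose round tubs are nested in the tub on the blue base as one straight stack of three, released, with the square tub left alone; the job was handed in at about 17.5 s, and no verdict came back.

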